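# Nest the wooden trays in the caddy and bar them in with its handle

## Task

Put the nest of wooden breakfast trays away: swing the caddy's handle all the way over to the back, slide the medium tray back-wall-first fully home into the caddy, and then slide the small tray the same way fully home into the medium one. Slide the trays along the table rather than lifting them. Finally swing the handle back over and fully down in front, across the open side of the caddy, without disturbing the other breakfast things.

Things in the scene. Friction and masses are not known exactly. Their poses are not given: they have to be found in the camera images.
- caddy: largest tray: fixed wooden caddy with the handle, 158 deep (x) x 176 wide (y) x 62 high, open at the top and the -x front; walls 7 thick at the +x back and both sides (162 clear between), 3 mm floor bevelled at the front. Origin: centre of underside; x to its back wall, z up. With the medium tray home, back wall to back wall, that origin is 10 mm to +x and 3 mm up from this one
- handle (a joint): angle (rad) of the U-shaped steel handle, pivoted on the caddy's side walls about its y axis, 48 mm above the table at x = 0 of the caddy. 0: level in front, across the open side; 1.57: upright; 3.0 (stop): folded down behind the back wall. Stays where it is left (about 0.8 N moves the bar). Wire arms 97 mm either side of the middle
- handle_grip (a point): middle of the handle's cross bar, a wooden roller 12 in diameter and 110 long along the caddy's y, 110 from the pivot axis
- medium_tray: loose wooden tray, 124 deep (x) x 138 wide (y) x 52 high, open at the top and the -x front; walls 6 thick at the +x back and both sides (126 clear between), 3 mm floor bevelled over the front 20 so that a tray can slide in. Origin: centre of underside; x to its back wall, z up. 350 g; starts left or right in front of the caddy
- small_tray: loose wooden tray, 108 deep (x) x 100 wide (y) x 42 high, open at the top and the -x front; walls 6 thick at the +x back and both sides (88 clear between), 3 mm floor bevelled over the front 20 so that a tray can slide in. Origin: centre of underside; x to its back wall, z up. 250 g; starts on the other side. Home: 2 mm to +x and 3 mm up from the medium tray's origin
- cup: patterned coffee cup 81x108x74 standing on the saucer, left rear; leave alone. Origin: at its underside
- saucer: saucer 155 in diameter, 20 high, left rear; leave alone. Origin: centre of its underside
- honey_jar: honey jar 68 in diameter, 112 high, right rear; leave alone. Origin: centre of its underside
- jam_jar: jam jar 68 in diameter, 84 high, right rear; leave alone. Origin: centre of its underside
- salt_shaker: glass shaker with grey cap, white filling, 44 in diameter, 90 high, at the left; leave alone. Origin: centre of its underside
- pepper_shaker: glass shaker with grey cap, grey filling, 44 in diameter, 90 high, at the right; leave alone. Origin: centre of its underside
Things that resemble listed ones, but are neither listed nor needed, are in the scene too. What is shaped like the small_tray but red is not meant. Leave any orange look-alike of the medium_tray alone.

How it is judged (in metres and radians):
On the way, in this order (a step that is already met when the one before it is completed fails the run):
1. the handle is swung over to the back (beyond 2.6 rad) (value of joint handle above 2.6 rad), for 0.2 s.
2. the medium tray is home in the caddy, handle still back (x of medium_tray in the frame of caddy between -0.002 and 0.022 m and y of medium_tray in the frame of caddy between -0.02 and 0.02 m and z of medium_tray in the frame of caddy below 0.009 m and angle between the x axis of medium_tray and the x axis of caddy, either way round below 0.15 rad and angle between medium_tray's own z axis and vertical below 0.1 rad and value of joint handle above 2.6 rad), for 0.2 s.
3. the small tray is home in the medium tray, which is home in the caddy, handle still back (all of step 2 and x of small_tray in the frame of medium_tray between -0.01 and 0.014 m and y of small_tray in the frame of medium_tray between -0.02 and 0.02 m and z of small_tray in the frame of medium_tray below 0.009 m and angle between the x axis of small_tray and the x axis of medium_tray, either way round below 0.15 rad and angle between small_tray's own z axis and vertical below 0.1 rad), for 0.2 s.
At the end, for the whole second after the job is handed in: The medium tray stands level in the caddy and the small tray in the medium one, each within 12 mm of fully home front to back and 0.15 rad of square, at rest; the handle is down in front (below 0.2 rad); the other breakfast things are within 30 mm of where they stood (x of medium_tray in the frame of caddy between -0.002 and 0.022 m and y of medium_tray in the frame of caddy between -0.02 and 0.02 m and z of medium_tray in the frame of caddy below 0.009 m and angle between the x axis of medium_tray and the x axis of caddy, either way round below 0.15 rad and angle between each of medium_tray, small_tray's own z axis and vertical below 0.1 rad and x of small_tray in the frame of medium_tray between -0.01 and 0.014 m and y of small_tray in the frame of medium_tray between -0.02 and 0.02 m and z of small_tray in the frame of medium_tray below 0.009 m and angle between the x axis of small_tray and the x axis of medium_tray, either way round below 0.15 rad and value of joint handle below 0.2 rad and linear speed of each of medium_tray, small_tray below 0.02 m/s and distance of each of cup, saucer, honey_jar, jam_jar, salt_shaker, pepper_shaker from where it was at the start of the episode below 0.03 m); the robot touches nothing.
It fails at once if a tray is lifted clear of the table (its underside's centre above 40 mm) (height (world z) of any of medium_tray, small_tray above 0.04 m).
It fails at once if another breakfast thing is moved by more than 30 mm or tipped (distance of any of cup, saucer, honey_jar, jam_jar, salt_shaker, pepper_shaker from where it was at the start of the episode above 0.03 m or angle between any of cup, saucer, honey_jar, jam_jar, salt_shaker, pepper_shaker's own z axis and vertical above 0.5 rad).
It also fails if it takes over 72 s, if anything falls off the work surface, if the arm or the gripper's body presses on something with over 40 N, if the wrist force passes 120 N, or if a joint passes its speed limit or range.

## Robot

A 7-joint arm with a two-finger parallel gripper is mounted at the origin on the work surface; the furniture and walls round the work are solid. World frame = base frame: x ahead of the robot, y to its left, z up, the work surface at z = 0. Lengths are in mm, angles in rad, forces in N, time in s.
With the tool pointing down it reaches from about 400 to 900 mm from the base axis. Payload 5.5 kg.
Tool frame: the origin (TCP) lies at the very end of the fingers, on their centre line; the grasp point (between the pads) lies 19 mm behind it; z points along the fingers, y is the line along which they close (so a half turn about z gives the same grasp; the last joint's range is limited). The gripper opens to 92 mm and grips with 3 to 60 N. Pads are 19 mm wide; open, the fingers measure 130 mm over their backs; the gripper's body (75 mm by 190 mm) begins 47 mm behind the grasp point.
Start: joints at [-0.873, 0.501, -0.427, 1.55, 0.221, 1.138, -0.21], TCP at [273.763, 589.537, 226.729] pointing down, gripper open.
Joint ranges: [-2.88, 2.88], [-0.31, 2.03], [-1.54, 1.56], [0.2, 2.42], [-1.41, 4.55], [0.19, 2.02], [-2.57, 2.57]. Speed limits (rad/s): [2.57, 2.57, 3.14, 3.14, 3.14, 3.14, 3.14].

## Interface

Orientations are given as a 3x3 rotation matrix whose columns are the frame's x, y, z axes.
In Python, from bench import get_obs, read_camera, close_job gives the robot as it stands. The module is installed in compiled form; this text tells all that it offers.
- The arm moves only by the tool send_rows, never from a script. Its argument "motion" is a list of rows, each an object with "dp": the shift along the world's x, y, z in mm, a list of three; "delta_rot": the turn, a rotation vector about the world's x, y, z in degrees, a list of three; "gripper": the finger opening in mm, from 0 to 91.8. A call has 1 to 12 rows; each row shifts and turns the commanded pose from where the row before left it; what a row does not reach is not made up. A row lasts 1/12 s, in which the tool goes at most 41.7 mm and 7.16 degrees, less where a joint would pass 70% of its speed; a pose out of reach is approached as far as the arm can. A call with a gripper value outside its range is refused whole. The fingers move at their own pace and stop on an object; "grip_force" is the grip in N (left out, the last holds). Time passes only in rows, so rows that do not move let the fingers close. It gives the time, the measured TCP pose, the force, the opening and the grip force at its end, in the units of the state.
- get_obs(): the state, without advancing time (a new reading comes with each control period).
- read_camera(name): name is "side" or "top"; returns a dict with "frame" (400x640x3 uint8, red, green, blue), "camera_matrix" (3x3 intrinsics, pixels), "origin" and "orientation" of the camera in the world. Camera axes: x right, y up, looking along -z (the intrinsics and any distortion apply to the point x, -y, -z); pixel columns grow to the right and rows downward; lengths in mm; the calibration is good to about 2 mm. A picture is of the moment at which its call begins. There is no depth.
- close_job(): hands the job in; it is judged then, once.
The state is a dict: "clock": time; "joint_pos": joint angles; "qvel": joint speeds; "joint_torque": joint torques, N m; "eef_pos": TCP position; "tool_rot": TCP orientation; "ft_force": force on the tool from outside, world axes, zero at the start; "wrist_torque": the same for the moment, N m; "grip_width": finger opening in mm; "finger_force": force on a finger pad.
Only numpy, scipy, OpenCV 4.12 (cv2) and the standard library are available. Lean on these libraries where they do the work, as an engineer would, in place of code of your own. Each camera call takes 0.05 s, during which the arm holds its last target. There are 200 camera calls.

## Working session

There is one attempt and no reset: what is moved stays moved. The work goes in short steps, Python scripts to look and compute and a tool call to move; the robot and the scene stay as the last step left them, time stands still between calls to the robot, and variables do not carry over. Pictures are saved under pics/ and viewed, at most 10 in all, crops included, and the job is handed in when it is done.

Besides the shell and the picture viewer there is one more tool, called after "Request:" as name(argument=value, ...), one argument or row to a line, values as JSON. send_rows: Moves the arm, as the interface text tells. Its arguments: {"type":"object","properties":{"motion":{"type":"array","items":{"type":"object","properties":{"dp":{"type":"array","items":{"type":"number"}},"delta_rot":{"type":"array","items":{"type":"number"}},"gripper":{"type":"number"}}}},"grip_force":{"type":"number"}},"required":["motion"]}

```bash
mkdir -p pics
cat > h.py <<'E'
import numpy as np, cv2
from bench import get_obs, read_camera, close_job
def snap(n,out):
    c=read_camera(n); cv2.imwrite('pics/'+out+'.png',cv2.cvtColor(c['frame'],cv2.COLOR_RGB2BGR))
    np.savez(out+'.npz',**{k:np.array(v) for k,v in c.items()}); return c
def ray(c,uv,z):
    K=np.array(c['camera_matrix']);R=np.array(c['orientation']);o=np.array(c['origin'])
    d=np.linalg.solve(K,[uv[0],uv[1],1]); d=R@np.array([d[0],-d[1],-d[2]])
    return o+d*(z-o[2])/d[2]
def proj(c,p):
    K=np.array(c['camera_matrix']);R=np.array(c['orientation']);o=np.array(c['origin'])
    q=R.T@(np.array(p,float)-o); q=K@np.array([q[0],-q[1],-q[2]]); return q[:2]/q[2]
E
python3 - <<'E'
from h import *
for n in('top','side'):
    c=snap(n,n+'0')
    print({k:(np.round(v,3).tolist() if k!='frame' else 0) for k,v in c.items()})
o=get_obs();print(o['clock'],o['eef_pos'],o['tool_rot'])
E
```

```text
{'frame': 0, 'camera_matrix': [[429.923, 0.0, 331.326], [0.0, 429.923, 205.628], [0.0, 0.0, 1.0]], 'origin': [369.833, 16.768, 1498.006], 'orientation': [[-0.003, 0.999, -0.05], [-1.0, -0.003, 0.005], [0.005, 0.05, 0.999]]}
{'frame': 0, 'camera_matrix': [[419.921, 0.0, 318.44], [0.0, 419.921, 206.235], [0.0, 0.0, 1.0]], 'origin': [534.43, -1155.13, 618.34], 'orientation': [[0.998, -0.019, 0.054], [0.057, 0.435, -0.899], [-0.007, 0.9, 0.435]]}
0.1 [273.56639973 588.93523902 225.79621426] [[-9.06979298e-01  4.21174486e-01 -7.78057041e-04]
 [ 4.21175201e-01  9.06977975e-01 -1.55001869e-03]
 [ 5.28522748e-05 -1.73353319e-03 -9.99998496e-01]]
```

View pics/top0.png

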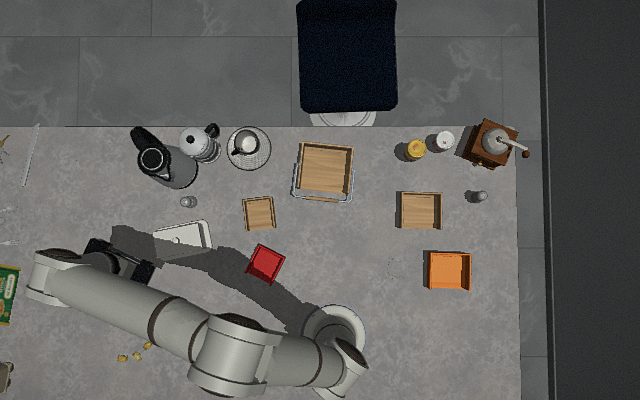

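View pics/side0.png

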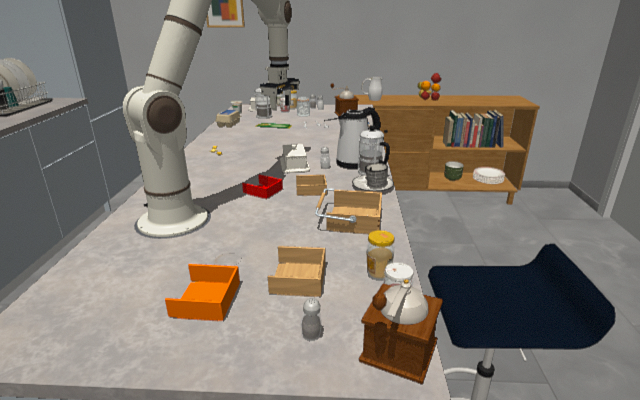

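The top view shows the caddy at about (323,172) with its handle in front, the small tray at (259,213), the medium at (419,210), and red and orange decoys. I'll enlarge it next.

Run:
```python
import cv2
a=cv2.imread('pics/top0.png')[130:240,230:450]
a=cv2.resize(a,(792,396),interpolation=cv2.INTER_CUBIC)
b=cv2.imread('pics/side0.png')[165:305,260:400]
for i in range(0,220,20): cv2.putText(a,str(230+i),(int(i*3.6),10),0,.35,(0,0,255)); cv2.line(a,(int(i*3.6),0),(int(i*3.6),4),(0,0,255))
for i in range(0,110,10): cv2.putText(a,str(130+i),(0,int(i*3.6)+4),0,.35,(0,0,255))
cv2.imwrite('pics/c1.png',a)
cv2.imwrite('pics/c2.png',cv2.resize(b,(588,588),interpolation=cv2.INTER_CUBIC))
```

```text
(no output)
```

View pics/c1.png

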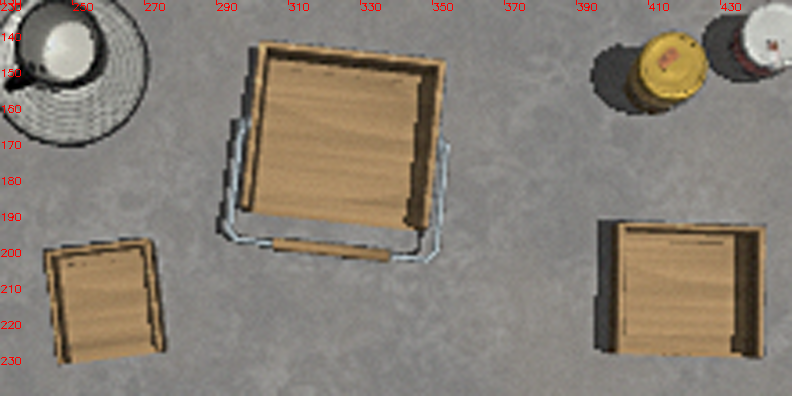

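View pics/c2.png

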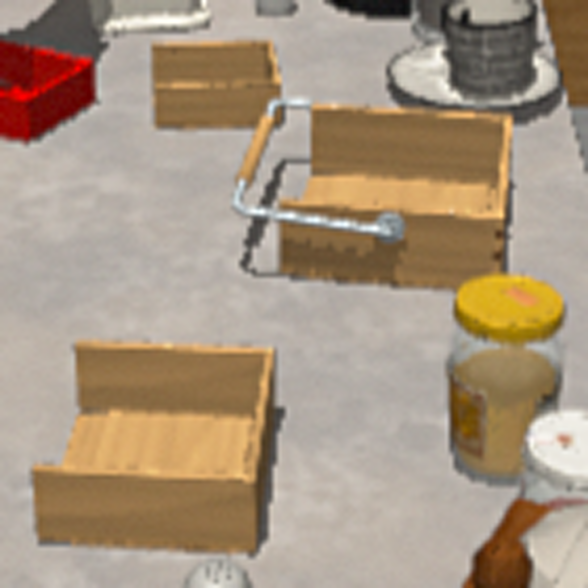

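Run:
```python
from h import *
from scipy.optimize import least_squares
T=dict(np.load('top0.npz'));S=dict(np.load('side0.npz'))
t=lambda l:np.array(l)/3.6+[230,130]; s=lambda l:np.array(l)/4.2+[260,165]
# order: BL BR FR FL
D={'caddy':(158,176,62,[(260,42),(445,60),(430,230),(242,210)],[(512,115),(507,217),(282,202),(312,108)]),
'medium':(124,138,52,[(617,222),(765,227),(763,357),(616,355)],[(273,348),(262,480),(35,467),(76,343)]),
'small':(108,100,42,[(44,248),(153,238),(166,351),(62,363)],[(275,43),(280,95),(153,86),(153,42)])}
for n,(dx,dy,z,a,b) in D.items():
    def f(p,sep=False):
        c,q=np.cos(p[2]),np.sin(p[2]);r=[]
        for (sx,sy),u,v in zip([(1,1),(1,-1),(-1,-1),(-1,1)],t(a),s(b)):
            x,y=sx*dx/2,sy*dy/2;P=[p[0]+c*x-q*y,p[1]+q*x+c*y,z]
            r+=[*(proj(T,P)-u),*(proj(S,P)-v)]
        return np.array(r)
    r=least_squares(f,[*ray(T,t(a).mean(0),z)[:2],0],loss='soft_l1')
    print(n,r.x.round(3),np.degrees(r.x[2]).round(1),f(r.x).round(1))
for n,uv,z in [('bar',((275+390)/2,249),48)]: print(n,ray(T,t(uv),z), 'L',ray(T,t((275,243)),48),'R',ray(T,t((390,256)),48))
for n,uv,z in [('saucer',(247,148),10),('honey',(416,150),112),('jam',(446,141),84),('salt',(189,201),90),('pepper',(477,196),90)]: print(n,ray(T,uv,z).round())
```

```text
caddy [ 5.75494e+02  2.74500e+01 -9.90000e-02] -5.6 [-0.2 -1.4 -0.9 -0.2  0.4 -1.5 -1.1 -0.   0.2 -2.1 -1.7  0.   0.1 -1.6
 -1.4 -1.3]
medium [ 4.30588e+02 -2.95844e+02 -2.00000e-02] -1.2 [ 0.1 -1.5 -0.2 -0.5 -0.2 -2.2 -1.4 -0.4  0.3 -1.5 -1.1  0.5  0.1 -1.7
 -0.9 -1. ]
small [4.20407e+02 2.51887e+02 1.12000e-01] 6.4 [ 1.  -0.5 -1.2 -0.8  0.1 -1.1 -0.5 -2.8 -0.1 -0.9 -1.   0.2 -0.6 -0.8
 -1.1  0.2]
bar [464.54350646  39.30536226  48.        ] L [470.34438203  93.26086102  48.        ] R [457.80234136 -14.64593525  48.        ]
saucer [646. 302.  10.]
honey [ 620. -267.  112.]
jam [ 655. -372.   84.]
salt [457. 475.  90.]
pepper [ 471. -470.   90.]
```

Poses are fitted well enough. I'll move above the handle bar at about (465,38,48) with the closing axis along the caddy's x.

Request:
send_rows(
  motion=[
    {"dp":[9,-28,0],"delta_rot":[0,0,-5.9],"gripper":50},
    {"dp":[9,-28,0],"delta_rot":[0,0,-5.9],"gripper":50},
    {"dp":[9,-28,0],"delta_rot":[0,0,-5.9],"gripper":50},
    {"dp":[9,-28,0],"delta_rot":[0,0,-5.9],"gripper":50},
    {"dp":[9,-28,0],"delta_rot":[0,0,-5.9],"gripper":50},
    {"dp":[9,-28,0],"delta_rot":[0,0,-5.9],"gripper":50},
    {"dp":[9,-28,0],"delta_rot":[0,0,-5.9],"gripper":50},
    {"dp":[9,-28,0],"delta_rot":[0,0,-5.9],"gripper":50},
    {"dp":[9,-28,0],"delta_rot":[0,0,-5.9],"gripper":50},
    {"dp":[9,-28,0],"delta_rot":[0,0,-5.9],"gripper":50},
    {"dp":[9,-28,0],"delta_rot":[0,0,-5.9],"gripper":50},
    {"dp":[9,-28,0],"delta_rot":[0,0,-5.9],"gripper":50},
  ],
  grip_force=10,
)

```text
clock: 1.1
eef_pos: [381.7, 251.9, 226.5]
tool_rot: [[0.104, 0.995, -0.0], [0.995, -0.104, -0.0], [-0.0, -0.0, -1.0]]
ft_force: [0.7, 0.4, -0.1]
grip_width: 50.1
finger_force: 0.0
```

Request:
send_rows(
  motion=[
    {"dp":[10.5,-26.7,0],"gripper":50},
    {"dp":[10.5,-26.7,0],"gripper":50},
    {"dp":[10.5,-26.7,0],"gripper":50},
    {"dp":[10.5,-26.7,0],"gripper":50},
    {"dp":[10.5,-26.7,0],"gripper":50},
    {"dp":[10.5,-26.7,0],"gripper":50},
    {"dp":[10.5,-26.7,-20],"gripper":50},
    {"dp":[10.5,-26.7,-40],"gripper":50},
    {"dp":[0,0,-40],"gripper":50},
    {"dp":[0,0,-40],"gripper":50},
    {"dp":[0,0,-30],"gripper":50},
    {"dp":[0,0,-20],"gripper":50},
  ],
)

```text
$.motion[0]: bad value
```

Request:
send_rows(
  motion=[
    {"dp":[0,0,0],"gripper":8},
    {"dp":[0,0,0],"gripper":8},
    {"dp":[0,0,0],"gripper":8},
    {"dp":[0,0,0],"gripper":8},
    {"dp":[0,0,0],"gripper":8},
  ],
  grip_force=10,
)

```text
$.motion[0]: bad value
```

Request:
send_rows(
  motion=[
    {"dp":[10.5,-26.7,0],"delta_rot":[0,0,0],"gripper":50},
    {"dp":[10.5,-26.7,0],"delta_rot":[0,0,0],"gripper":50},
    {"dp":[10.5,-26.7,0],"delta_rot":[0,0,0],"gripper":50},
    {"dp":[10.5,-26.7,0],"delta_rot":[0,0,0],"gripper":50},
    {"dp":[10.5,-26.7,0],"delta_rot":[0,0,0],"gripper":50},
    {"dp":[10.5,-26.7,0],"delta_rot":[0,0,0],"gripper":50},
    {"dp":[10.5,-26.7,-20],"delta_rot":[0,0,0],"gripper":50},
    {"dp":[10.5,-26.7,-40],"delta_rot":[0,0,0],"gripper":50},
    {"dp":[0,0,-40],"delta_rot":[0,0,0],"gripper":50},
    {"dp":[0,0,-40],"delta_rot":[0,0,0],"gripper":50},
    {"dp":[0,0,-30],"delta_rot":[0,0,0],"gripper":50},
    {"dp":[0,0,-20],"delta_rot":[0,0,0],"gripper":50},
  ],
)

```text
clock: 2.1
eef_pos: [461.7, 43.5, 39.7]
tool_rot: [[0.1, 0.995, -0.005], [0.995, -0.1, -0.001], [-0.001, -0.004, -1.0]]
ft_force: [0.4, 0.1, -0.3]
grip_width: 49.6
finger_force: 0.0
```

Request:
send_rows(
  motion=[
    {"dp":[0,0,0],"delta_rot":[0,0,0],"gripper":8},
    {"dp":[0,0,0],"delta_rot":[0,0,0],"gripper":8},
    {"dp":[0,0,0],"delta_rot":[0,0,0],"gripper":8},
    {"dp":[0,0,0],"delta_rot":[0,0,0],"gripper":8},
    {"dp":[0,0,0],"delta_rot":[0,0,0],"gripper":8},
  ],
  grip_force=10,
)

```text
clock: 2.52
eef_pos: [465.6, 44.3, 44.5]
tool_rot: [[0.099, 0.995, 0.003], [0.995, -0.099, 0.001], [0.001, 0.003, -1.0]]
ft_force: [-0.3, 0.0, 0.1]
grip_width: 21.2
finger_force: 0.0
```

Request:
send_rows(
  motion=[
    {"dp":[0,-3,-5],"delta_rot":[0,0,0],"gripper":21},
    {"dp":[0,-3,-4],"delta_rot":[0,0,0],"gripper":8},
    {"dp":[0,0,0],"delta_rot":[0,0,0],"gripper":8},
    {"dp":[0,0,0],"delta_rot":[0,0,0],"gripper":8},
    {"dp":[0,0,0],"delta_rot":[0,0,0],"gripper":8},
    {"dp":[0,0,0],"delta_rot":[0,0,0],"gripper":8},
  ],
  grip_force=10,
)

```text
clock: 3.02
eef_pos: [467.4, 37.4, 34.5]
tool_rot: [[0.101, 0.995, 0.006], [0.995, -0.101, -0.0], [0.001, 0.006, -1.0]]
ft_force: [5.4, -1.1, -1.9]
grip_width: 11.7
finger_force: 10.0
```

Gripped at 11.7 mm, which is the roller's diameter. Next I compute the arc increments.

Run:
```python
import numpy as np
t=np.linspace(0,2.9,25);s=-110*np.cos(t);z=110*np.sin(t)
for a,b in zip(np.diff(s),np.diff(z)): print([round(a*.995,1),round(-a*.1,1),round(b,1)])
```

```text
[np.float64(0.8), np.float64(-0.1), np.float64(13.3)]
[np.float64(2.4), np.float64(-0.2), np.float64(13.1)]
[np.float64(3.9), np.float64(-0.4), np.float64(12.7)]
[np.float64(5.4), np.float64(-0.5), np.float64(12.1)]
[np.float64(6.8), np.float64(-0.7), np.float64(11.4)]
[np.float64(8.2), np.float64(-0.8), np.float64(10.5)]
[np.float64(9.3), np.float64(-0.9), np.float64(9.4)]
[np.float64(10.4), np.float64(-1.0), np.float64(8.2)]
[np.float64(11.3), np.float64(-1.1), np.float64(6.9)]
[np.float64(12.1), np.float64(-1.2), np.float64(5.5)]
[np.float64(12.6), np.float64(-1.3), np.float64(4.0)]
[np.float64(13.0), np.float64(-1.3), np.float64(2.4)]
[np.float64(13.2), np.float64(-1.3), np.float64(0.8)]
[np.float64(13.2), np.float64(-1.3), np.float64(-0.8)]
[np.float64(13.0), np.float64(-1.3), np.float64(-2.4)]
[np.float64(12.6), np.float64(-1.3), np.float64(-4.0)]
[np.float64(12.1), np.float64(-1.2), np.float64(-5.5)]
[np.float64(11.3), np.float64(-1.1), np.float64(-6.9)]
[np.float64(10.4), np.float64(-1.0), np.float64(-8.2)]
[np.float64(9.3), np.float64(-0.9), np.float64(-9.4)]
[np.float64(8.2), np.float64(-0.8), np.float64(-10.5)]
[np.float64(6.8), np.float64(-0.7), np.float64(-11.4)]
[np.float64(5.4), np.float64(-0.5), np.float64(-12.1)]
[np.float64(3.9), np.float64(-0.4), np.float64(-12.7)]
```

Request:
send_rows(
  motion=[
    {"dp":[0.8,-0.1,13.3],"delta_rot":[0,0,0],"gripper":8},
    {"dp":[2.4,-0.2,13.1],"delta_rot":[0,0,0],"gripper":8},
    {"dp":[3.9,-0.4,12.7],"delta_rot":[0,0,0],"gripper":8},
    {"dp":[5.4,-0.5,12.1],"delta_rot":[0,0,0],"gripper":8},
    {"dp":[6.8,-0.7,11.4],"delta_rot":[0,0,0],"gripper":8},
    {"dp":[8.2,-0.8,10.5],"delta_rot":[0,0,0],"gripper":8},
    {"dp":[9.3,-0.9,9.4],"delta_rot":[0,0,0],"gripper":8},
    {"dp":[10.4,-1.0,8.2],"delta_rot":[0,0,0],"gripper":8},
    {"dp":[11.3,-1.1,6.9],"delta_rot":[0,0,0],"gripper":8},
    {"dp":[12.1,-1.2,5.5],"delta_rot":[0,0,0],"gripper":8},
    {"dp":[12.6,-1.3,4.0],"delta_rot":[0,0,0],"gripper":8},
    {"dp":[13.0,-1.3,2.4],"delta_rot":[0,0,0],"gripper":8},
  ],
)

```text
clock: 4.02
eef_pos: [559.6, 27.4, 143.4]
tool_rot: [[0.1, 0.995, -0.002], [0.995, -0.1, -0.001], [-0.001, -0.002, -1.0]]
ft_force: [-2.5, -1.4, 0.6]
grip_width: 11.7
finger_force: 10.0
```

Request:
send_rows(
  motion=[
    {"dp":[13.2,-1.3,0.8],"delta_rot":[0,0,0],"gripper":8},
    {"dp":[13.2,-1.3,-0.8],"delta_rot":[0,0,0],"gripper":8},
    {"dp":[13.0,-1.3,-2.4],"delta_rot":[0,0,0],"gripper":8},
    {"dp":[12.6,-1.3,-4.0],"delta_rot":[0,0,0],"gripper":8},
    {"dp":[12.1,-1.2,-5.5],"delta_rot":[0,0,0],"gripper":8},
    {"dp":[11.3,-1.1,-6.9],"delta_rot":[0,0,0],"gripper":8},
    {"dp":[10.4,-1.0,-8.2],"delta_rot":[0,0,0],"gripper":8},
    {"dp":[9.3,-0.9,-9.4],"delta_rot":[0,0,0],"gripper":8},
    {"dp":[8.2,-0.8,-10.5],"delta_rot":[0,0,0],"gripper":8},
    {"dp":[6.8,-0.7,-11.4],"delta_rot":[0,0,0],"gripper":8},
    {"dp":[5.4,-0.5,-12.1],"delta_rot":[0,0,0],"gripper":8},
    {"dp":[3.9,-0.4,-12.7],"delta_rot":[0,0,0],"gripper":8},
  ],
)

```text
clock: 5.02
eef_pos: [681.1, 14.7, 59.7]
tool_rot: [[0.101, 0.995, 0.002], [0.995, -0.101, -0.002], [-0.002, 0.002, -1.0]]
ft_force: [2.2, -4.3, 2.3]
grip_width: 11.5
finger_force: 10.0
```

Request:
send_rows(
  motion=[
    {"dp":[0,0,0],"delta_rot":[0,0,0],"gripper":8},
    {"dp":[0,0,0],"delta_rot":[0,0,0],"gripper":8},
    {"dp":[0,0,0],"delta_rot":[0,0,0],"gripper":8},
  ],
)

```text
clock: 5.27
eef_pos: [681.1, 14.6, 59.5]
tool_rot: [[0.101, 0.995, 0.002], [0.995, -0.101, -0.002], [-0.002, 0.003, -1.0]]
ft_force: [4.9, -4.5, -0.9]
grip_width: 11.6
finger_force: 10.0
```

Request:
send_rows(
  motion=[
    {"dp":[0,0,0],"delta_rot":[0,0,0],"gripper":18},
    {"dp":[0,0,5],"delta_rot":[0,0,0],"gripper":18},
    {"dp":[0,0,10],"delta_rot":[0,0,0],"gripper":24},
    {"dp":[0,0,20],"delta_rot":[0,0,0],"gripper":40},
    {"dp":[0,0,25],"delta_rot":[0,0,0],"gripper":50},
    {"dp":[0,0,25],"delta_rot":[0,0,0],"gripper":50},
  ],
)

```text
clock: 5.77
eef_pos: [678.7, 18.0, 146.1]
tool_rot: [[0.098, 0.995, -0.002], [0.995, -0.098, 0.001], [0.001, -0.002, -1.0]]
ft_force: [-0.3, 1.4, 0.3]
grip_width: 39.2
finger_force: 0.0
```

Run:
```python
from h import *
o=get_obs();print(o['joint_pos'],o['eef_pos'])
```

```text
[-0.13135737  0.59664437  0.09513168  1.55118174 -0.06488257  0.99877655
 -0.11579312] [678.73514781  18.03026024 146.12209802]
```

Request:
send_rows(
  motion=[
    {"dp":[-18,-15,0],"delta_rot":[0,0,-6.1],"gripper":40},
    {"dp":[-18,-15,0],"delta_rot":[0,0,-6.1],"gripper":40},
    {"dp":[-18,-15,0],"delta_rot":[0,0,-6.1],"gripper":40},
    {"dp":[-18,-15,0],"delta_rot":[0,0,-6.1],"gripper":40},
    {"dp":[-18,-15,0],"delta_rot":[0,0,-6.1],"gripper":40},
    {"dp":[-18,-15,0],"delta_rot":[0,0,-6.1],"gripper":40},
    {"dp":[-18,-15,0],"delta_rot":[0,0,-6.1],"gripper":40},
    {"dp":[-18,-15,0],"delta_rot":[0,0,-6.1],"gripper":40},
    {"dp":[-18,-15,0],"delta_rot":[0,0,-6.1],"gripper":40},
    {"dp":[-18,-15,0],"delta_rot":[0,0,-6.1],"gripper":40},
    {"dp":[-18,-15,0],"delta_rot":[0,0,-6.1],"gripper":40},
    {"dp":[-18,-15,0],"delta_rot":[0,0,-6.1],"gripper":40},
  ],
)

```text
clock: 6.77
eef_pos: [463.1, -162.6, 146.0]
tool_rot: [[0.982, 0.189, 0.001], [0.189, -0.982, 0.002], [0.001, -0.001, -1.0]]
ft_force: [-1.0, -0.5, 0.3]
grip_width: 39.9
finger_force: 0.0
```

Request:
send_rows(
  motion=[
    {"dp":[-18,-16,0],"delta_rot":[0,0,-6.1],"gripper":40},
    {"dp":[-18,-16,0],"delta_rot":[0,0,-6.1],"gripper":40},
    {"dp":[-18,-16,0],"delta_rot":[0,0,0],"gripper":40},
    {"dp":[-14,-16,0],"delta_rot":[0,0,0],"gripper":40},
    {"dp":[0,0,0],"delta_rot":[0,0,0],"gripper":40},
  ],
)

```text
clock: 7.18
eef_pos: [392.9, -229.3, 145.9]
tool_rot: [[1.0, -0.024, -0.0], [-0.024, -1.0, 0.0], [-0.0, -0.0, -1.0]]
ft_force: [-0.2, 0.5, 0.2]
grip_width: 39.8
finger_force: 0.0
```

Run:
```python
from h import *
snap('top','top1'); snap('side','side1')
a=cv2.imread('pics/top1.png')[130:290,230:450];b=cv2.imread('pics/side1.png')[165:305,240:400]
cv2.imwrite('pics/c3.png',np.hstack([cv2.resize(a,(440,320)),cv2.resize(b,(360,320))]))
```

```text
(no output)
```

View pics/c3.png

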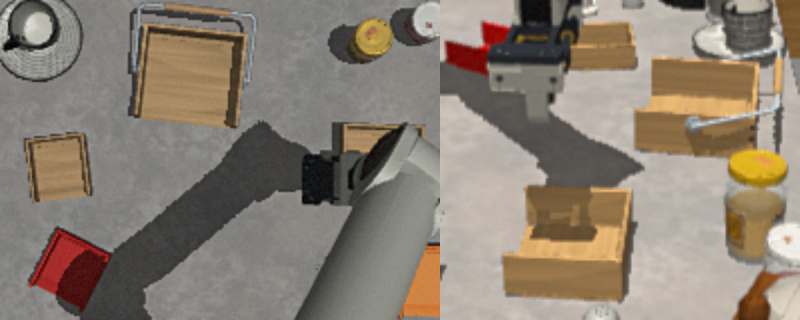

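The handle is folded back and the gripper hangs over the medium tray's left wall. I'll descend and grip the wall.

Request:
send_rows(
  motion=[
    {"dp":[-4,0,-25],"delta_rot":[0,0,0],"gripper":40},
    {"dp":[0,0,-25],"delta_rot":[0,0,0],"gripper":40},
    {"dp":[0,0,-25],"delta_rot":[0,0,0],"gripper":40},
    {"dp":[0,0,-20],"delta_rot":[0,0,0],"gripper":40},
    {"dp":[0,0,-20],"delta_rot":[0,0,0],"gripper":40},
    {"dp":[0,0,-10],"delta_rot":[0,0,0],"gripper":40},
    {"dp":[0,0,-5],"delta_rot":[0,0,0],"gripper":40},
    {"dp":[0,0,0],"delta_rot":[0,0,0],"gripper":40},
  ],
)

```text
clock: 7.95
eef_pos: [391.9, -226.3, 14.7]
tool_rot: [[1.0, -0.018, -0.001], [-0.018, -1.0, 0.001], [-0.001, -0.001, -1.0]]
ft_force: [-0.4, 0.4, -0.1]
grip_width: 39.9
finger_force: 0.0
```

Request:
send_rows(
  motion=[
    {"dp":[0,0,0],"delta_rot":[0,0,0],"gripper":2},
    {"dp":[0,0,0],"delta_rot":[0,0,0],"gripper":2},
    {"dp":[0,0,0],"delta_rot":[0,0,0],"gripper":2},
    {"dp":[0,0,0],"delta_rot":[0,0,0],"gripper":2},
    {"dp":[0,0,0],"delta_rot":[0,0,0],"gripper":2},
    {"dp":[0,0,0],"delta_rot":[0,0,0],"gripper":2},
    {"dp":[0,0,0],"delta_rot":[0,0,0],"gripper":2},
    {"dp":[0,0,0],"delta_rot":[0,0,0],"gripper":2},
  ],
  grip_force=25,
)

```text
clock: 8.62
eef_pos: [392.2, -227.7, 15.7]
tool_rot: [[1.0, -0.02, 0.001], [-0.02, -1.0, -0.0], [0.001, 0.0, -1.0]]
ft_force: [-0.2, -0.1, 5.9]
grip_width: 5.9
finger_force: 25.0
```

Request:
send_rows(
  motion=[
    {"dp":[0,0,0],"delta_rot":[0,0,0],"gripper":20},
    {"dp":[0,0,0],"delta_rot":[0,0,0],"gripper":20},
    {"dp":[10,0,0],"delta_rot":[0,0,0],"gripper":20},
    {"dp":[10,0,0],"delta_rot":[0,0,0],"gripper":20},
    {"dp":[10,-0.6,0],"delta_rot":[0,0,0],"gripper":20},
    {"dp":[0,0,0],"delta_rot":[0,0,0],"gripper":2},
    {"dp":[0,0,0],"delta_rot":[0,0,0],"gripper":2},
    {"dp":[0,0,0],"delta_rot":[0,0,0],"gripper":2},
    {"dp":[0,0,0],"delta_rot":[0,0,0],"gripper":2},
    {"dp":[0,0,0],"delta_rot":[0,0,0],"gripper":2},
  ],
  grip_force=25,
)

```text
clock: 9.45
eef_pos: [421.2, -227.8, 15.1]
tool_rot: [[1.0, -0.019, -0.001], [-0.019, -1.0, 0.0], [-0.001, -0.0, -1.0]]
ft_force: [0.6, 0.5, -2.4]
grip_width: 5.4
finger_force: 25.0
```

Request:
send_rows(
  motion=[
    {"dp":[-8,0,0],"delta_rot":[0,0,0],"gripper":2},
    {"dp":[-13,2,0.5],"delta_rot":[0,0,-1.5],"gripper":2},
    {"dp":[-13,5,0],"delta_rot":[0,0,-1.5],"gripper":2},
    {"dp":[0,13,0],"delta_rot":[0,0,-1.6],"gripper":2},
    {"dp":[2,20,0],"delta_rot":[0,0,0],"gripper":2},
    {"dp":[2,20,0],"delta_rot":[0,0,0],"gripper":2},
    {"dp":[2,20,0],"delta_rot":[0,0,0],"gripper":2},
    {"dp":[2,20,0],"delta_rot":[0,0,0],"gripper":2},
    {"dp":[2,20,0],"delta_rot":[0,0,0],"gripper":2},
    {"dp":[2,20,0],"delta_rot":[0,0,0],"gripper":2},
    {"dp":[0,0,0],"delta_rot":[0,0,0],"gripper":2},
  ],
)

```text
clock: 10.37
eef_pos: [398.4, -83.7, 15.4]
tool_rot: [[0.996, -0.095, -0.002], [-0.095, -0.995, 0.003], [-0.003, -0.002, -1.0]]
ft_force: [-0.2, 0.9, -1.0]
grip_width: 5.6
finger_force: 25.0
```

Request:
send_rows(
  motion=[
    {"dp":[2,20,0],"delta_rot":[0,0,0],"gripper":2},
    {"dp":[2,20,0],"delta_rot":[0,0,0],"gripper":2},
    {"dp":[2,20,0],"delta_rot":[0,0,0],"gripper":2},
    {"dp":[2,20,0],"delta_rot":[0,0,0],"gripper":2},
    {"dp":[2,20,0],"delta_rot":[0,0,0],"gripper":2},
    {"dp":[2,20,0],"delta_rot":[0,0,0],"gripper":2},
    {"dp":[2,20,0],"delta_rot":[0,0,0],"gripper":2},
    {"dp":[2,20,0],"delta_rot":[0,0,0],"gripper":2},
    {"dp":[2,18,0],"delta_rot":[0,0,0],"gripper":2},
    {"dp":[2,12,0],"delta_rot":[0,0,0],"gripper":2},
    {"dp":[0,0,0],"delta_rot":[0,0,0],"gripper":2},
    {"dp":[0,0,0],"delta_rot":[0,0,0],"gripper":2},
  ],
)

```text
clock: 11.37
eef_pos: [418.9, 101.9, 15.6]
tool_rot: [[0.995, -0.098, -0.001], [-0.098, -0.995, -0.0], [-0.001, 0.0, -1.0]]
ft_force: [1.0, -0.1, -3.3]
grip_width: 5.7
finger_force: 25.0
```

Run:
```python
from h import *
snap('top','top2'); snap('side','side2')
a=cv2.imread('pics/top2.png')[130:250,260:400];b=cv2.imread('pics/side2.png')[150:270,270:410]
cv2.imwrite('pics/c4.png',np.hstack([cv2.resize(a,None,fx=2.85,fy=2.85,interpolation=2),cv2.resize(b,None,fx=2.85,fy=2.85,interpolation=2)]))
```

```text
(no output)
```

View pics/c4.png

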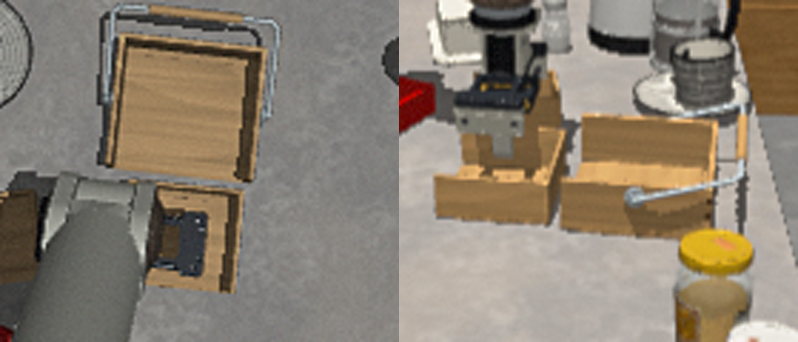

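Run:
```python
from h import *
T=dict(np.load('top2.npz'));S=dict(np.load('side2.npz'))
def W(o,yaw,p):c,s=np.cos(yaw),np.sin(yaw);return [o[0]+c*p[0]-s*p[1],o[1]+s*p[0]+c*p[1],p[2]]
C=(576,27.5);g=W((418.9,101.9),-.098,(10.6,-66,0))[:2];print(g)
q=lambda p,x,y:((p-[x,y])*2.85).round()
for n,o,h,k in(('cad',C,(79,88,62),-.099),('tray',g,(62,69,52),-.098)):
  for sx,sy in((1,1),(1,-1),(-1,-1),(-1,1)):
    P=W(o,k,(sx*h[0],sy*h[1],h[2]));print(n,sx,sy,q(proj(T,P),260,130),q(proj(S,P),270,150)+[400,0])
```

```text
[np.float64(422.99148766646), np.float64(35.17954040419683)]
cad 1 1 [120.  29.] [717. 120.]
cad 1 -1 [268.  43.] [713. 190.]
cad -1 -1 [255. 176.] [559. 180.]
cad -1 1 [106. 161.] [580. 112.]
tray 1 1 [128. 174.] [566. 129.]
tray 1 -1 [244. 185.] [549. 183.]
tray -1 -1 [235. 290.] [433. 175.]
tray -1 1 [118. 279.] [461. 123.]
```

The tray is square, with about 12 mm gap and 7 mm too far right. I'll shift it left, raise it slightly and insert it 70 mm.

Request:
send_rows(
  motion=[
    {"dp":[0.7,4,1],"delta_rot":[0,0,0],"gripper":2},
    {"dp":[0.4,4,1],"delta_rot":[0,0,0],"gripper":2},
    {"dp":[0,0,1.5],"delta_rot":[0,0,0],"gripper":2},
    {"dp":[7,-0.7,1],"delta_rot":[0,0,0],"gripper":2},
    {"dp":[7,-0.7,0],"delta_rot":[0,0,0],"gripper":2},
    {"dp":[7,-0.7,0],"delta_rot":[0,0,0],"gripper":2},
    {"dp":[7,-0.7,0],"delta_rot":[0,0,0],"gripper":2},
    {"dp":[7,-0.7,0],"delta_rot":[0,0,0],"gripper":2},
    {"dp":[7,-0.7,0],"delta_rot":[0,0,0],"gripper":2},
    {"dp":[0,0,0],"delta_rot":[0,0,0],"gripper":2},
  ],
)

```text
clock: 12.3
eef_pos: [465.2, 105.6, 20.5]
tool_rot: [[0.995, -0.1, 0.002], [-0.1, -0.995, -0.0], [0.002, 0.0, -1.0]]
ft_force: [0.1, 0.0, -4.0]
grip_width: 5.7
finger_force: 25.0
```

Request:
send_rows(
  motion=[
    {"dp":[7,-0.7,0],"delta_rot":[0,0,0],"gripper":2},
    {"dp":[7,-0.7,0],"delta_rot":[0,0,0],"gripper":2},
    {"dp":[7,-0.7,0],"delta_rot":[0,0,0],"gripper":2},
    {"dp":[4,-0.4,0],"delta_rot":[0,0,0],"gripper":2},
    {"dp":[0,0,-1],"delta_rot":[0,0,0],"gripper":2},
  ],
)

```text
clock: 12.72
eef_pos: [489.6, 103.3, 19.6]
tool_rot: [[0.995, -0.1, 0.002], [-0.1, -0.995, -0.0], [0.002, -0.0, -1.0]]
ft_force: [-0.1, 0.8, -2.8]
grip_width: 5.7
finger_force: 25.0
```

Request:
send_rows(
  motion=[
    {"dp":[0,0,0],"delta_rot":[0,0,0],"gripper":20},
    {"dp":[0,0,0],"delta_rot":[0,0,0],"gripper":20},
    {"dp":[0,0,20],"delta_rot":[0,0,0],"gripper":20},
    {"dp":[0,0,25],"delta_rot":[0,0,0],"gripper":10},
    {"dp":[0,0,10],"delta_rot":[0,0,0],"gripper":0},
    {"dp":[9,-17.5,0],"delta_rot":[0,0,0],"gripper":0},
    {"dp":[9,-17.5,0],"delta_rot":[0,0,0],"gripper":0},
    {"dp":[9,-17.5,0],"delta_rot":[0,0,0],"gripper":0},
    {"dp":[9,-17.5,0],"delta_rot":[0,0,0],"gripper":0},
    {"dp":[0,0,0],"delta_rot":[0,0,0],"gripper":0},
    {"dp":[0,0,0],"delta_rot":[0,0,0],"gripper":0},
  ],
)

```text
clock: 13.63
eef_pos: [524.1, 32.3, 74.4]
tool_rot: [[0.995, -0.102, 0.001], [-0.102, -0.995, -0.0], [0.001, 0.0, -1.0]]
ft_force: [-0.3, 0.2, -0.2]
grip_width: 0.3
finger_force: 0.0
```

Request:
send_rows(
  motion=[
    {"dp":[0,0,-20],"delta_rot":[0,0,0],"gripper":0},
    {"dp":[0,0,-20],"delta_rot":[0,0,0],"gripper":0},
    {"dp":[0,0,-18],"delta_rot":[0,0,0],"gripper":0},
    {"dp":[5,-0.5,0],"delta_rot":[0,0,0],"gripper":0},
    {"dp":[8,-0.8,0],"delta_rot":[0,0,0],"gripper":0},
    {"dp":[8,-0.8,0],"delta_rot":[0,0,0],"gripper":0},
    {"dp":[8,-0.8,0],"delta_rot":[0,0,0],"gripper":0},
    {"dp":[8,-0.8,0],"delta_rot":[0,0,0],"gripper":0},
    {"dp":[8,-0.8,0],"delta_rot":[0,0,0],"gripper":0},
    {"dp":[8,-0.8,0],"delta_rot":[0,0,0],"gripper":0},
    {"dp":[8,-0.8,0],"delta_rot":[0,0,0],"gripper":0},
    {"dp":[0,0,0],"delta_rot":[0,0,0],"gripper":0},
  ],
)

```text
clock: 14.63
eef_pos: [587.5, 27.0, 16.8]
tool_rot: [[0.995, -0.1, 0.003], [-0.1, -0.995, -0.0], [0.003, 0.0, -1.0]]
ft_force: [0.3, 0.2, 0.0]
grip_width: 0.7
finger_force: 0.0
```

Request:
send_rows(
  motion=[
    {"dp":[8,-0.8,0],"delta_rot":[0,0,0],"gripper":0},
    {"dp":[8,-0.8,0],"delta_rot":[0,0,0],"gripper":0},
    {"dp":[8,-0.8,0],"delta_rot":[0,0,0],"gripper":0},
    {"dp":[8,-0.8,0],"delta_rot":[0,0,0],"gripper":0},
    {"dp":[6,-0.6,0],"delta_rot":[0,0,0],"gripper":0},
    {"dp":[4,-0.4,0],"delta_rot":[0,0,0],"gripper":0},
  ],
)

```text
clock: 15.13
eef_pos: [628.0, 22.9, 16.3]
tool_rot: [[0.995, -0.1, 0.001], [-0.1, -0.995, -0.0], [0.001, 0.0, -1.0]]
ft_force: [-1.5, -0.2, 0.5]
grip_width: 0.3
finger_force: 0.6
```

Request:
send_rows(
  motion=[
    {"dp":[2,-0.2,0],"delta_rot":[0,0,0],"gripper":0},
    {"dp":[2,-0.2,0],"delta_rot":[0,0,0],"gripper":0},
    {"dp":[0,0,0],"delta_rot":[0,0,0],"gripper":0},
  ],
)

```text
clock: 15.38
eef_pos: [631.1, 22.6, 16.3]
tool_rot: [[0.995, -0.1, 0.0], [-0.1, -0.995, -0.0], [0.0, 0.0, -1.0]]
ft_force: [0.9, 0.6, -0.9]
grip_width: 0.3
finger_force: 0.0
```

Request:
send_rows(
  motion=[
    {"dp":[1.5,-0.1,0],"delta_rot":[0,0,0],"gripper":0},
    {"dp":[1.5,-0.2,0],"delta_rot":[0,0,0],"gripper":0},
  ],
)

```text
clock: 15.55
eef_pos: [631.1, 22.7, 15.9]
tool_rot: [[0.995, -0.1, -0.005], [-0.1, -0.995, 0.001], [-0.005, -0.0, -1.0]]
ft_force: [-10.0, 1.0, 7.0]
grip_width: 0.5
finger_force: 5.2
```

Request:
send_rows(
  motion=[
    {"dp":[1.5,-0.1,0],"delta_rot":[0,0,0],"gripper":0},
    {"dp":[1.5,-0.2,0],"delta_rot":[0,0,0],"gripper":0},
  ],
)

```text
clock: 15.72
eef_pos: [631.0, 22.8, 15.4]
tool_rot: [[0.995, -0.1, -0.011], [-0.1, -0.995, 0.002], [-0.011, -0.001, -1.0]]
ft_force: [-17.9, 1.9, 13.0]
grip_width: 0.3
finger_force: 9.1
```

Hard stop reached, so the medium tray is home. I'll back off, rise and go to the small tray's left wall at about (405,297).

Request:
send_rows(
  motion=[
    {"dp":[-6,0.6,0],"delta_rot":[0,0,0],"gripper":0},
    {"dp":[-5,0.5,10],"delta_rot":[0,0,0],"gripper":0},
    {"dp":[0,0,25],"delta_rot":[0,0,0],"gripper":0},
    {"dp":[0,0,30],"delta_rot":[0,0,0],"gripper":0},
    {"dp":[-12,14,25],"delta_rot":[0,0,1],"gripper":20},
    {"dp":[-22,26,10],"delta_rot":[0,0,2],"gripper":40},
    {"dp":[-22,28,0],"delta_rot":[0,0,2],"gripper":40},
    {"dp":[-22,28,0],"delta_rot":[0,0,2],"gripper":40},
    {"dp":[-22,28,0],"delta_rot":[0,0,2],"gripper":40},
    {"dp":[-22,28,0],"delta_rot":[0,0,2],"gripper":40},
    {"dp":[-22,28,0],"delta_rot":[0,0,1.1],"gripper":40},
    {"dp":[-22,28,0],"delta_rot":[0,0,0],"gripper":40},
  ],
)

```text
clock: 16.72
eef_pos: [459.4, 232.7, 117.5]
tool_rot: [[0.994, 0.112, 0.002], [0.112, -0.994, 0.002], [0.003, -0.001, -1.0]]
ft_force: [0.6, 0.4, -0.2]
grip_width: 39.9
finger_force: 0.0
```

Request:
send_rows(
  motion=[
    {"dp":[-22,28,0],"delta_rot":[0,0,0],"gripper":40},
    {"dp":[-10,14,0],"delta_rot":[0,0,0],"gripper":40},
    {"dp":[0,0,0],"delta_rot":[0,0,0],"gripper":40},
    {"dp":[0,0,0],"delta_rot":[0,0,0],"gripper":40},
  ],
)

```text
clock: 17.05
eef_pos: [427.7, 274.7, 117.2]
tool_rot: [[0.993, 0.114, 0.002], [0.114, -0.993, 0.002], [0.002, -0.001, -1.0]]
ft_force: [-0.4, -0.8, -0.2]
grip_width: 39.9
finger_force: 0.0
```

Run:
```python
from h import *
snap('top','top3'); snap('side','side3')
a=cv2.imread('pics/top3.png')[130:250,235:375];b=cv2.imread('pics/side3.png')[150:270,270:410]
cv2.imwrite('pics/c5.png',np.hstack([cv2.resize(a,None,fx=2.85,fy=2.85,interpolation=2),cv2.resize(b,None,fx=2.85,fy=2.85,interpolation=2)]))
```

```text
(no output)
```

View pics/c5.png

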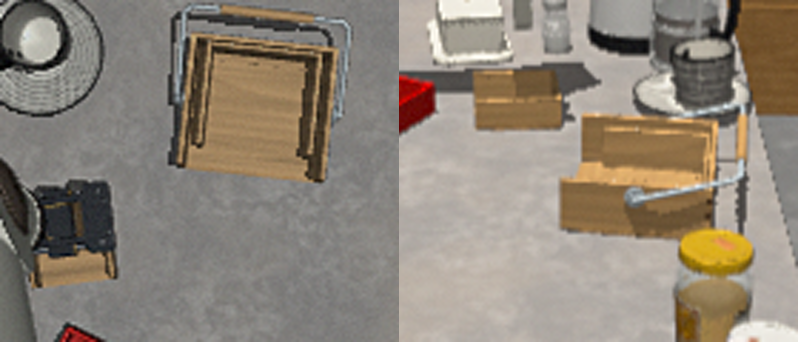

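The medium tray is home, square and centred. Now I descend onto the small tray's left wall.

Request:
send_rows(
  motion=[
    {"dp":[-11,11,0],"delta_rot":[0,0,0],"gripper":40},
    {"dp":[-11,12,0],"delta_rot":[0,0,0],"gripper":40},
    {"dp":[0,0,0],"delta_rot":[0,0,0],"gripper":40},
    {"dp":[0,0,-20],"delta_rot":[0,0,0],"gripper":40},
    {"dp":[0,0,-25],"delta_rot":[0,0,0],"gripper":40},
    {"dp":[0,0,-25],"delta_rot":[0,0,0],"gripper":40},
    {"dp":[0,0,-20],"delta_rot":[0,0,0],"gripper":40},
    {"dp":[0,0,-13],"delta_rot":[0,0,0],"gripper":40},
    {"dp":[0,0,0],"delta_rot":[0,0,0],"gripper":40},
  ],
)

```text
clock: 17.9
eef_pos: [405.7, 293.1, 10.9]
tool_rot: [[0.994, 0.109, -0.002], [0.109, -0.994, -0.004], [-0.003, 0.004, -1.0]]
ft_force: [-0.5, 0.0, 0.5]
grip_width: 40.1
finger_force: 0.0
```

Request:
send_rows(
  motion=[
    {"dp":[0,0,0],"delta_rot":[0,0,0],"gripper":2},
    {"dp":[0,0,0],"delta_rot":[0,0,0],"gripper":2},
    {"dp":[0,0,0],"delta_rot":[0,0,0],"gripper":2},
    {"dp":[0,0,0],"delta_rot":[0,0,0],"gripper":2},
    {"dp":[0,0,0],"delta_rot":[0,0,0],"gripper":2},
    {"dp":[0,0,0],"delta_rot":[0,0,0],"gripper":2},
    {"dp":[0,0,0],"delta_rot":[0,0,0],"gripper":2},
    {"dp":[0,0,0],"delta_rot":[0,0,0],"gripper":2},
  ],
  grip_force=25,
)

```text
clock: 18.57
eef_pos: [406.3, 297.0, 14.1]
tool_rot: [[0.994, 0.112, 0.001], [0.112, -0.994, 0.001], [0.001, -0.001, -1.0]]
ft_force: [-0.3, 0.6, 6.9]
grip_width: 6.0
finger_force: 25.0
```

Request:
send_rows(
  motion=[
    {"dp":[1,-6,0.5],"delta_rot":[0,0,0],"gripper":2},
    {"dp":[2,-16,0],"delta_rot":[0,0,-2],"gripper":2},
    {"dp":[2,-19,0],"delta_rot":[0,0,-2],"gripper":2},
    {"dp":[2,-19,0],"delta_rot":[0,0,-2],"gripper":2},
    {"dp":[2,-19,0],"delta_rot":[0,0,-2],"gripper":2},
    {"dp":[2,-19,0],"delta_rot":[0,0,-2],"gripper":2},
    {"dp":[2,-19,0],"delta_rot":[0,0,-2.2],"gripper":2},
    {"dp":[2,-19,0],"delta_rot":[0,0,0],"gripper":2},
    {"dp":[2,-19,0],"delta_rot":[0,0,0],"gripper":2},
    {"dp":[2,-19,0],"delta_rot":[0,0,0],"gripper":2},
    {"dp":[2,-18,0],"delta_rot":[0,0,0],"gripper":2},
    {"dp":[0,-10,0],"delta_rot":[0,0,0],"gripper":2},
  ],
)

```text
clock: 19.57
eef_pos: [426.9, 90.9, 14.0]
tool_rot: [[0.994, -0.106, 0.001], [-0.106, -0.994, -0.001], [0.001, 0.001, -1.0]]
ft_force: [0.2, 1.4, 3.4]
grip_width: 5.8
finger_force: 25.0
```

Request:
send_rows(
  motion=[
    {"dp":[0,0,0],"delta_rot":[0,0,0],"gripper":2},
    {"dp":[0,0,0],"delta_rot":[0,0,0],"gripper":2},
  ],
)

```text
clock: 19.73
eef_pos: [426.9, 92.3, 14.0]
tool_rot: [[0.994, -0.105, 0.0], [-0.105, -0.994, -0.001], [0.0, 0.001, -1.0]]
ft_force: [-0.8, -2.8, 6.3]
grip_width: 5.8
finger_force: 25.0
```

Run:
```python
from h import *
snap('top','top4'); snap('side','side4')
a=cv2.imread('pics/top4.png')[130:250,260:400];b=cv2.imread('pics/side4.png')[150:270,270:410]
cv2.imwrite('pics/c6.png',np.hstack([cv2.resize(a,None,fx=2.85,fy=2.85,interpolation=2),cv2.resize(b,None,fx=2.85,fy=2.85,interpolation=2)]))
```

```text
(no output)
```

View pics/c6.png

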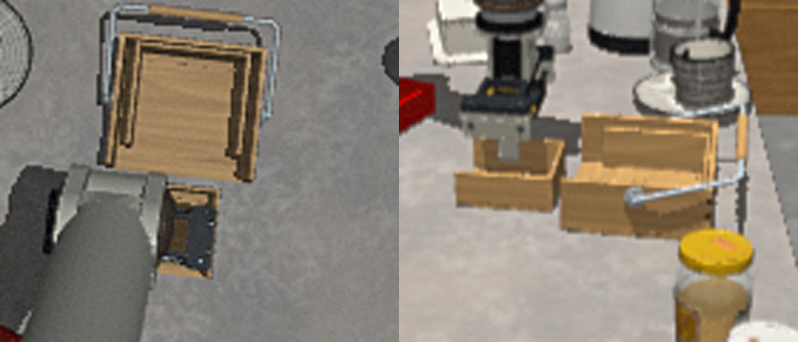

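Request:
send_rows(
  motion=[
    {"dp":[0,-2,2],"delta_rot":[0,0,0.3],"gripper":2},
    {"dp":[2,-0.2,2],"delta_rot":[0,0,0],"gripper":2},
    {"dp":[7,-0.7,1],"delta_rot":[0,0,0],"gripper":2},
    {"dp":[7,-0.7,1],"delta_rot":[0,0,0],"gripper":2},
    {"dp":[7,-0.7,1],"delta_rot":[0,0,0],"gripper":2},
    {"dp":[7,-0.7,0.5],"delta_rot":[0,0,0],"gripper":2},
    {"dp":[7,-0.7,0],"delta_rot":[0,0,0],"gripper":2},
    {"dp":[7,-0.7,0],"delta_rot":[0,0,0],"gripper":2},
    {"dp":[7,-0.7,0],"delta_rot":[0,0,0],"gripper":2},
    {"dp":[7,-0.7,0],"delta_rot":[0,0,0],"gripper":2},
    {"dp":[0,0,0],"delta_rot":[0,0,0],"gripper":2},
  ],
)

```text
clock: 20.75
eef_pos: [487.0, 86.1, 21.4]
tool_rot: [[0.995, -0.096, 0.002], [-0.096, -0.995, -0.0], [0.002, 0.0, -1.0]]
ft_force: [0.5, -0.1, -1.0]
grip_width: 6.0
finger_force: 25.0
```

Request:
send_rows(
  motion=[
    {"dp":[7,-1.2,0],"delta_rot":[0,0,0],"gripper":2},
    {"dp":[7,-1.2,0],"delta_rot":[0,0,0],"gripper":2},
    {"dp":[7,-0.9,0],"delta_rot":[0,0,0],"gripper":2},
    {"dp":[5,-0.7,0],"delta_rot":[0,0,0],"gripper":2},
    {"dp":[0,0,0],"delta_rot":[0,0,0],"gripper":2},
  ],
)

```text
clock: 21.17
eef_pos: [512.6, 82.1, 21.5]
tool_rot: [[0.995, -0.096, 0.002], [-0.096, -0.995, -0.0], [0.002, 0.0, -1.0]]
ft_force: [0.5, 0.5, -1.9]
grip_width: 5.9
finger_force: 25.0
```

Request:
send_rows(
  motion=[
    {"dp":[0,0,-1],"delta_rot":[0,0,0],"gripper":2},
    {"dp":[0,0,0],"delta_rot":[0,0,0],"gripper":15},
    {"dp":[0,0,0],"delta_rot":[0,0,0],"gripper":15},
    {"dp":[0,0,15],"delta_rot":[0,0,0],"gripper":15},
    {"dp":[0,0,25],"delta_rot":[0,0,0],"gripper":10},
    {"dp":[0,0,20],"delta_rot":[0,0,0],"gripper":0},
    {"dp":[0,0,0],"delta_rot":[0,0,0],"gripper":0},
  ],
)

```text
clock: 21.75
eef_pos: [513.5, 82.8, 83.8]
tool_rot: [[0.995, -0.096, 0.006], [-0.096, -0.995, 0.002], [0.006, -0.002, -1.0]]
ft_force: [0.5, -0.8, 0.4]
grip_width: 2.3
finger_force: 0.0
```

Request:
send_rows(
  motion=[
    {"dp":[10,-17,0],"delta_rot":[0,0,0],"gripper":0},
    {"dp":[10,-17,0],"delta_rot":[0,0,0],"gripper":0},
    {"dp":[9,-17.4,0],"delta_rot":[0,0,0],"gripper":0},
    {"dp":[0,0,0],"delta_rot":[0,0,0],"gripper":0},
    {"dp":[0,0,-10],"delta_rot":[0,0,0],"gripper":0},
    {"dp":[0,0,-20],"delta_rot":[0,0,0],"gripper":0},
    {"dp":[0,0,-20],"delta_rot":[0,0,0],"gripper":0},
    {"dp":[0,0,-16],"delta_rot":[0,0,0],"gripper":0},
    {"dp":[0,0,0],"delta_rot":[0,0,0],"gripper":0},
  ],
)

```text
clock: 22.5
eef_pos: [536.0, 32.4, 10.5]
tool_rot: [[0.996, -0.094, -0.007], [-0.094, -0.996, -0.0], [-0.007, 0.001, -1.0]]
ft_force: [-0.1, -0.3, 0.0]
grip_width: 0.3
finger_force: 0.0
```

Request:
send_rows(
  motion=[
    {"dp":[2,-0.2,4],"delta_rot":[0,0,0],"gripper":0},
    {"dp":[8,-0.8,0],"delta_rot":[0,0,0],"gripper":0},
    {"dp":[8,-0.8,0],"delta_rot":[0,0,0],"gripper":0},
    {"dp":[8,-0.8,0],"delta_rot":[0,0,0],"gripper":0},
    {"dp":[8,-0.8,0],"delta_rot":[0,0,0],"gripper":0},
    {"dp":[8,-0.8,0],"delta_rot":[0,0,0],"gripper":0},
    {"dp":[8,-0.8,0],"delta_rot":[0,0,0],"gripper":0},
    {"dp":[8,-0.8,0],"delta_rot":[0,0,0],"gripper":0},
    {"dp":[8,-0.8,0],"delta_rot":[0,0,0],"gripper":0},
    {"dp":[8,-0.8,0],"delta_rot":[0,0,0],"gripper":0},
    {"dp":[0,0,0],"delta_rot":[0,0,0],"gripper":0},
  ],
)

```text
clock: 23.42
eef_pos: [616.1, 23.2, 18.5]
tool_rot: [[0.995, -0.096, 0.002], [-0.096, -0.995, -0.001], [0.002, 0.0, -1.0]]
ft_force: [-0.0, -0.2, -1.2]
grip_width: 0.5
finger_force: 0.0
```

Request:
send_rows(
  motion=[
    {"dp":[3,-0.3,0],"delta_rot":[0,0,0],"gripper":0},
    {"dp":[3,-0.3,0],"delta_rot":[0,0,0],"gripper":0},
    {"dp":[2,-0.2,0],"delta_rot":[0,0,0],"gripper":0},
  ],
)

```text
clock: 23.67
eef_pos: [621.7, 22.9, 18.1]
tool_rot: [[0.995, -0.096, -0.001], [-0.096, -0.995, 0.0], [-0.001, 0.0, -1.0]]
ft_force: [-0.5, 0.4, -0.7]
grip_width: 0.3
finger_force: 0.2
```

Request:
send_rows(
  motion=[
    {"dp":[2,-0.2,0],"delta_rot":[0,0,0],"gripper":0},
    {"dp":[2,-0.2,0],"delta_rot":[0,0,0],"gripper":0},
    {"dp":[1,0,0],"delta_rot":[0,0,0],"gripper":0},
  ],
)

```text
clock: 23.92
eef_pos: [625.1, 22.6, 17.9]
tool_rot: [[0.995, -0.096, -0.004], [-0.096, -0.995, 0.001], [-0.004, -0.0, -1.0]]
ft_force: [-8.0, 0.5, 4.7]
grip_width: 0.7
finger_force: 3.5
```

Request:
send_rows(
  motion=[
    {"dp":[1.5,0,0],"delta_rot":[0,0,0],"gripper":0},
    {"dp":[0,0,0],"delta_rot":[0,0,0],"gripper":0},
  ],
)

```text
clock: 24.08
eef_pos: [625.0, 22.7, 17.7]
tool_rot: [[0.995, -0.096, -0.007], [-0.096, -0.995, 0.001], [-0.007, -0.0, -1.0]]
ft_force: [-7.8, 0.4, 5.1]
grip_width: 0.8
finger_force: 4.2
```

Stopped exactly where predicted, so the small tray is home. Next I return to the handle bar at (681,15,73).

Request:
send_rows(
  motion=[
    {"dp":[-6,0.6,0],"delta_rot":[0,0,0],"gripper":0},
    {"dp":[-5,0.5,8],"delta_rot":[0,0,0],"gripper":0},
    {"dp":[0,0,25],"delta_rot":[0,0,0],"gripper":0},
    {"dp":[0,0,35],"delta_rot":[0,0,0],"gripper":0},
    {"dp":[0,0,35],"delta_rot":[0,0,0],"gripper":28},
    {"dp":[0,0,25],"delta_rot":[0,0,6],"gripper":28},
    {"dp":[8,-1,0],"delta_rot":[0,0,7],"gripper":28},
    {"dp":[8,-1,0],"delta_rot":[0,0,7],"gripper":28},
    {"dp":[8,-1,0],"delta_rot":[0,0,7],"gripper":28},
    {"dp":[8,-1,0],"delta_rot":[0,0,7],"gripper":28},
    {"dp":[8,-1,0],"delta_rot":[0,0,7],"gripper":28},
    {"dp":[8,-1,0],"delta_rot":[0,0,7],"gripper":28},
  ],
)

```text
clock: 25.08
eef_pos: [666.1, 17.4, 147.3]
tool_rot: [[0.733, 0.68, 0.002], [0.68, -0.733, -0.0], [0.001, 0.001, -1.0]]
ft_force: [-0.2, 0.5, -0.0]
grip_width: 27.9
finger_force: 0.0
```

Request:
send_rows(
  motion=[
    {"dp":[8,-1,0],"delta_rot":[0,0,7],"gripper":28},
    {"dp":[8,-1,0],"delta_rot":[0,0,7],"gripper":28},
    {"dp":[3,-1,0],"delta_rot":[0,0,7],"gripper":28},
    {"dp":[0,0,0],"delta_rot":[0,0,7],"gripper":28},
    {"dp":[0,0,0],"delta_rot":[0,0,7],"gripper":28},
    {"dp":[0,0,0],"delta_rot":[0,0,6.8],"gripper":28},
    {"dp":[0,0,0],"delta_rot":[0,0,0],"gripper":28},
    {"dp":[0,0,0],"delta_rot":[0,0,0],"gripper":28},
  ],
)

```text
clock: 25.75
eef_pos: [684.6, 14.3, 147.0]
tool_rot: [[0.103, 0.995, 0.001], [0.995, -0.103, 0.0], [0.0, 0.001, -1.0]]
ft_force: [-0.1, -0.6, 0.4]
grip_width: 28.4
finger_force: 0.0
```

Request:
send_rows(
  motion=[
    {"dp":[-2,0,-20],"delta_rot":[0,0,0],"gripper":28},
    {"dp":[0,0,-20],"delta_rot":[0,0,0],"gripper":28},
    {"dp":[0,0,-20],"delta_rot":[0,0,0],"gripper":28},
    {"dp":[0,0,-12],"delta_rot":[0,0,0],"gripper":28},
    {"dp":[0,0,-8],"delta_rot":[0,0,0],"gripper":28},
    {"dp":[0,0,-3],"delta_rot":[0,0,0],"gripper":28},
    {"dp":[0,0,0],"delta_rot":[0,0,0],"gripper":28},
  ],
)

```text
clock: 26.33
eef_pos: [682.3, 14.6, 62.9]
tool_rot: [[0.1, 0.995, -0.0], [0.995, -0.1, -0.0], [-0.0, -0.0, -1.0]]
ft_force: [0.9, -0.4, -0.1]
grip_width: 28.0
finger_force: 0.0
```

Request:
send_rows(
  motion=[
    {"dp":[0,0,0],"delta_rot":[0,0,0],"gripper":8},
    {"dp":[0,0,0],"delta_rot":[0,0,0],"gripper":8},
    {"dp":[0,0,0],"delta_rot":[0,0,0],"gripper":8},
    {"dp":[0,0,0],"delta_rot":[0,0,0],"gripper":8},
    {"dp":[0,0,0],"delta_rot":[0,0,0],"gripper":8},
  ],
  grip_force=12,
)

```text
clock: 26.75
eef_pos: [681.3, 14.7, 63.2]
tool_rot: [[0.1, 0.995, -0.002], [0.995, -0.1, 0.0], [0.0, -0.002, -1.0]]
ft_force: [-3.8, 0.9, -1.2]
grip_width: 11.1
finger_force: 12.0
```

Request:
send_rows(
  motion=[
    {"dp":[-3.9,0.4,12.7],"delta_rot":[0,0,0],"gripper":8},
    {"dp":[-5.4,0.5,12.1],"delta_rot":[0,0,0],"gripper":8},
    {"dp":[-6.8,0.7,11.4],"delta_rot":[0,0,0],"gripper":8},
    {"dp":[-8.2,0.8,10.5],"delta_rot":[0,0,0],"gripper":8},
    {"dp":[-9.3,0.9,9.4],"delta_rot":[0,0,0],"gripper":8},
    {"dp":[-10.4,1.0,8.2],"delta_rot":[0,0,0],"gripper":8},
    {"dp":[-11.3,1.1,6.9],"delta_rot":[0,0,0],"gripper":8},
    {"dp":[-12.1,1.2,5.5],"delta_rot":[0,0,0],"gripper":8},
    {"dp":[-12.6,1.3,4.0],"delta_rot":[0,0,0],"gripper":8},
    {"dp":[-13.0,1.3,2.4],"delta_rot":[0,0,0],"gripper":8},
    {"dp":[-13.2,1.3,0.8],"delta_rot":[0,0,0],"gripper":8},
    {"dp":[-13.2,1.3,-0.8],"delta_rot":[0,0,0],"gripper":8},
  ],
)

```text
clock: 27.75
eef_pos: [565.0, 27.3, 149.5]
tool_rot: [[0.099, 0.995, 0.008], [0.995, -0.099, 0.001], [0.002, 0.008, -1.0]]
ft_force: [2.1, 2.5, 0.3]
grip_width: 11.3
finger_force: 12.0
```

Request:
send_rows(
  motion=[
    {"dp":[-13.0,1.3,-2.4],"delta_rot":[0,0,0],"gripper":8},
    {"dp":[-12.6,1.3,-4.0],"delta_rot":[0,0,0],"gripper":8},
    {"dp":[-12.1,1.2,-5.5],"delta_rot":[0,0,0],"gripper":8},
    {"dp":[-11.3,1.1,-6.9],"delta_rot":[0,0,0],"gripper":8},
    {"dp":[-10.4,1.0,-8.2],"delta_rot":[0,0,0],"gripper":8},
    {"dp":[-9.3,0.9,-9.4],"delta_rot":[0,0,0],"gripper":8},
    {"dp":[-8.2,0.8,-10.5],"delta_rot":[0,0,0],"gripper":8},
    {"dp":[-6.8,0.7,-11.4],"delta_rot":[0,0,0],"gripper":8},
    {"dp":[-5.4,0.5,-12.1],"delta_rot":[0,0,0],"gripper":8},
    {"dp":[-3.9,0.4,-12.7],"delta_rot":[0,0,0],"gripper":8},
    {"dp":[-2.4,0.2,-13.1],"delta_rot":[0,0,0],"gripper":8},
    {"dp":[-0.8,0.1,-10],"delta_rot":[0,0,0],"gripper":8},
  ],
)

```text
clock: 28.75
eef_pos: [467.2, 37.3, 41.4]
tool_rot: [[0.098, 0.995, 0.003], [0.995, -0.098, 0.002], [0.002, 0.003, -1.0]]
ft_force: [-3.6, 4.5, 0.7]
grip_width: 11.7
finger_force: 12.0
```

Request:
send_rows(
  motion=[
    {"dp":[0,0,0],"delta_rot":[0,0,0],"gripper":8},
    {"dp":[0,0,0],"delta_rot":[0,0,0],"gripper":8},
  ],
)

```text
clock: 28.92
eef_pos: [467.2, 37.2, 41.1]
tool_rot: [[0.098, 0.995, 0.001], [0.995, -0.098, 0.001], [0.002, 0.001, -1.0]]
ft_force: [-2.2, 5.4, -1.5]
grip_width: 11.3
finger_force: 12.0
```

Request:
send_rows(
  motion=[
    {"dp":[0,0,-2],"delta_rot":[0,0,0],"gripper":8},
    {"dp":[0,0,-2],"delta_rot":[0,0,0],"gripper":8},
    {"dp":[0,0,-1],"delta_rot":[0,0,0],"gripper":8},
  ],
)

```text
clock: 29.17
eef_pos: [466.9, 37.2, 36.5]
tool_rot: [[0.098, 0.995, 0.001], [0.995, -0.098, 0.002], [0.002, 0.001, -1.0]]
ft_force: [-3.1, 4.4, 0.4]
grip_width: 11.3
finger_force: 12.0
```

Request:
send_rows(
  motion=[
    {"dp":[0,0,0],"delta_rot":[0,0,0],"gripper":40},
    {"dp":[0,0,0],"delta_rot":[0,0,0],"gripper":60},
    {"dp":[0,0,0],"delta_rot":[0,0,0],"gripper":60},
    {"dp":[0,0,15],"delta_rot":[0,0,0],"gripper":60},
    {"dp":[0,0,25],"delta_rot":[0,0,0],"gripper":60},
    {"dp":[0,0,35],"delta_rot":[0,0,0],"gripper":60},
    {"dp":[0,0,35],"delta_rot":[0,0,0],"gripper":60},
    {"dp":[0,35,15],"delta_rot":[0,0,0],"gripper":60},
    {"dp":[0,40,0],"delta_rot":[0,0,0],"gripper":60},
    {"dp":[0,40,0],"delta_rot":[0,0,0],"gripper":60},
    {"dp":[0,40,0],"delta_rot":[0,0,0],"gripper":60},
    {"dp":[-5,30,0],"delta_rot":[0,0,0],"gripper":60},
  ],
)

```text
clock: 30.17
eef_pos: [463.2, 224.3, 161.7]
tool_rot: [[0.099, 0.995, 0.004], [0.995, -0.099, 0.002], [0.003, 0.004, -1.0]]
ft_force: [1.0, 0.1, 0.2]
grip_width: 59.9
finger_force: 0.0
```

Request:
send_rows(
  motion=[
    {"dp":[0,25,0],"delta_rot":[0,0,0],"gripper":60},
    {"dp":[0,0,0],"delta_rot":[0,0,0],"gripper":60},
    {"dp":[0,0,0],"delta_rot":[0,0,0],"gripper":60},
  ],
)

```text
clock: 30.42
eef_pos: [462.0, 247.3, 160.7]
tool_rot: [[0.097, 0.995, 0.001], [0.995, -0.097, 0.001], [0.001, 0.001, -1.0]]
ft_force: [0.1, -1.0, 0.1]
grip_width: 60.3
finger_force: 0.0
```

Run:
```python
from h import *
snap('top','top5'); snap('side','side5')
a=cv2.imread('pics/top5.png')[130:250,240:380];b=cv2.imread('pics/side5.png')[150:270,270:410]
cv2.imwrite('pics/c7.png',np.hstack([cv2.resize(a,None,fx=2.85,fy=2.85,interpolation=2),cv2.resize(b,None,fx=2.85,fy=2.85,interpolation=2)]))
```

```text
(no output)
```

View pics/c7.png

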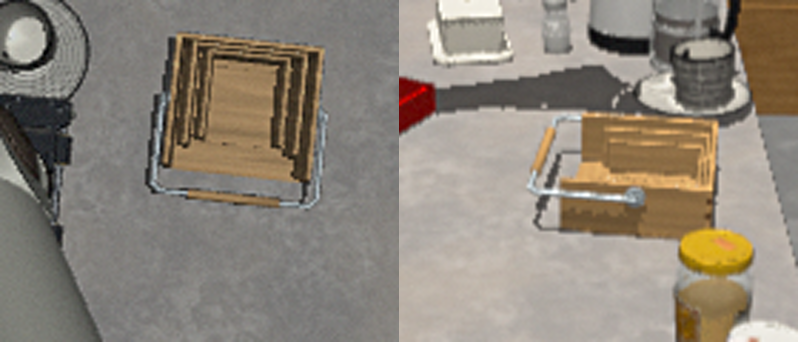

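The trays are nested and square, and the handle bar at side-view crop (533,190) lies slightly lower than at the start. The robot is clear, so I'm handing in.

```bash
python3 -c "
from bench import close_job
print(close_job())"
```

```text
the job is handed in; nothing more can be done
None
```

I handed the job in at about 30.5 s: the medium tray is home in the caddy, the small tray is home in the medium one, the handle is down in front, and I saw no other breakfast thing moved; no verdict was returned.

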